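# Push the vial rack home in the locating fence and close the clamp

### The arm

A 6-joint arm with a two-finger parallel gripper is mounted at the origin on the work surface. World frame = base frame: x ahead of the robot, y to its left, z up, the work surface at z = 0. Lengths are in m, angles in rad, forces in N, time in s.
With the tool pointing down it reaches from about 0.25 to 0.775 m from the base axis. Payload 4 kg.
Tool frame: the origin (TCP) lies at the centre of the arm's flange, where the gripper is bolted on; the fingertips stand 199 mm ahead of it and the grasp point (between the pads) lies 180 mm ahead of it; z points along the fingers, y is the line along which they close (so a half turn about z gives the same grasp; the last joint's range is limited). The gripper opens to 94 mm and grips with 3 to 60 N. Pads are 16 mm wide; open, the fingers measure 119 mm over their backs; the gripper's body (75 mm by 177 mm) begins 78 mm behind the grasp point.
Start: joints at [-1.27, 0.087, 1.371, -0, 1.684, -0.103], TCP at [0.216, -0.506, 0.405] pointing down, gripper open.
Joint ranges: [-3.1, 3.1], [-0.76, 2.03], [0.27, 2.55], [-1.08, 4.22], [0.17, 2.65], [-2.57, 2.57]. Speed limits (rad/s): [2.79, 2.79, 3.14, 3.14, 3.14, 3.14].

### API

Orientations are given as [roll, pitch, yaw] about the fixed x, y, z axes, in that order (R = Rz(yaw) Ry(pitch) Rx(roll)).
In Python, from bench import robot, eyes, models gives the robot as it stands.
- The arm moves only by the tool step_arm, never from a script. Its argument "commands" is a list that holds one entry, the list of rows, each a list of 7 numbers: the shift along the tool's x, y, z in mm, then the turn, a rotation vector about the tool's x, y, z in rad, then the finger opening in mm, from 0 to 94. In form: [[[tx, ty, tz, wx, wy, wz, gripper], ...]]. A call has 1 to 20 rows; each row shifts and turns the commanded pose from where the row before left it, along the tool's axes as they then stand; what a row does not reach is not made up. A row lasts 1/8 s, in which the tool goes at most 62.5 mm and 10.7 degrees, less where a joint would pass 70% of its speed; a pose out of reach is approached as far as the arm can. A call is refused whole if a number of a shift passes 62.5 or a number of a turn 0.188, either way. A call with a gripper value outside its range is refused whole. The fingers move at their own pace and stop on an object; the grip force is fixed at half the most. Time passes only in rows, so rows that do not move let the fingers close. It gives the time, the measured TCP pose, the force, the opening and the grip force at its end, in the units of the state.
- robot.get_obs(): the state, without advancing time (a new reading comes with each control period).
- eyes.snapshot(name): name is "scene" or "top" or "wrist"; returns a dict with "color" (400x640x3 uint8, red, green, blue), "camera_matrix" (3x3 intrinsics, pixels), "eye" and "rotation" of the camera in the world; the wrist camera has in their place "tool_from_camera" (4x4, takes a point from camera to tool coordinates, whose origin is the TCP and whose axes are the flange's). Camera axes: x right, y up, looking along -z (the intrinsics and any distortion apply to the point x, -y, -z); pixel columns grow to the right and rows downward; lengths in m; the calibration is good to about 2 mm. A picture is of the moment at which its call begins: read the wrist's pose just before it. There is no depth.
- robot.close_job(): hands the job in; it is judged then, once.
Trained networks look in a picture, given as the dict that the camera call returned (one of the last four; its "shot" number tells which), for a name from the list of things; names that differ only in an ending like _2 or _b are one class to them, and where a whole thing is asked for, a point or a joint stands for the part that bears it (a point fixed in the world has none). Each returns a list of dicts, best first, with "confidence" (0 to 1); they miss things now and then, are a little off and sometimes report something else, mostly with a low value. They report only what shows in the picture. A call takes as long as a camera call. They do not tell look-alikes from the thing itself.
- models.masks_of(picture, query): "mask" (400x640 bool, what is visible of it) and "xy" ([column, row] in pixels, amid what is visible of it).
- models.tip_of(picture, query): "xy" ([column, row] in pixels: a listed point, or the origin of a listed thing).
The state is a dict: "time": time; "joint_positions": joint angles; "qvel": joint speeds; "joint_torque": joint torques, N m; "tool_pos": TCP position; "ee_rot": TCP orientation; "wrist_force": force on the tool from outside, world axes, zero at the start; "wrist_torque": the same for the moment, N m; "width": finger opening in m; "finger_force": force on a finger pad.
Only numpy, scipy, OpenCV 4.12 (cv2) and the standard library are available. Lean on these libraries where they do the work, as an engineer would, in place of code of your own. Each camera call takes 0.05 s, during which the arm holds its last target. There are 200 camera calls.

### The job

Without picking it up, push the vial rack along the bench until it sits square in the corner of the aluminium locating fence, flush against both the long back bar and the short end stop, and push the fence's sliding clamp along until its jaw rests against the rack's other end, so that the rack is trapped between jaw and end stop. Keep the rack flat on the bench and leave the other things standing where they are.

Things in the scene. Friction and masses are not known exactly. Their poses are not given: they have to be found in the camera images.
- rack: White plastic vial rack, a block 64 mm (x) by 96 mm (y) by 38 mm high with 12 capped vials fixed in it, 50 mm high overall; 0.25 to 0.5 kg, loose. Origin: centre of its underside, z up. Starts on the robot's side of the fence, up to 0.35 rad askew. Home: origin at x = -32, y = -48 mm in the fence's frame, axes parallel: +x long side on the back bar, +y short side on the end stop.
- fence: L-shaped aluminium fence fixed to the bench, 30 mm high. Origin: inner corner at bench level, z up. The back bar's face is the plane x = 0 (bar 20 mm thick towards +x, from y = +18 to -347 mm); the end stop's face is the plane y = 0 (18 mm thick towards +y, reaching 70 mm out in -x). Fixing feet 5 mm thick lie behind the bar. Inside the corner is bare bench.
- clamp_face (a point): Centre of the jaw face of the steel clamp on the back bar, looking along the fence's +y to the end stop. Jaw: a plate 62 mm wide (from the bar's face out in -x; this point is 31 mm out, 20 mm up), 12 mm thick towards -y with a free flat back, 3 to 36 mm above the bench. Its saddle on the bar reaches 34 mm in -y, 37 mm high, with a black button 18 mm across, 53 mm high.
- clamp (a joint): Travel of the clamp along the fence's +y, 0 to 0.24 m; the jaw face is at y = -0.300 + value in the fence's frame. Starts at 0 to 0.03, farthest from the end stop; slides with about 2 N of friction, stays where it is left, and can push the rack along. It reads 0.204 when the rack is home and the jaw touches it.
- bottle: Glass bottle with blue cap, 64 mm across, 140 mm tall, stands left of the end stop; leave it alone. Origin: centre of its underside.
- beaker: Glass beaker, 68 mm across, 65 mm tall, behind or beside the fence; leave it alone. Origin: centre of its underside.
- amber: Amber jar, 56 mm across, 65 mm tall, behind or beside the fence; leave it alone. Origin: centre of its underside.
- jar: White plastic jar, 44 mm across, 50 mm tall, in front of the end stop's left; leave it alone. Origin: centre of its underside.
- tipbox: Grey box with clear lid, 70 by 100 by 45 mm high, on the robot's side of the clamp's starting end; leave it alone. Origin: centre of its underside.
- vial: Single glass vial with metal cap, 22 mm across, 40 mm tall, on the robot's side of the rack; leave it alone. Origin: centre of its underside.
- dish: Clear flat dish with lid, 94 mm across, 16 mm tall, on the robot's side of the bottle; leave it alone. Origin: centre of its underside.
There are look-alikes about, which are no part of the job. Leave any turquoise look-alike of the rack alone.

How it is judged:
At the end, for the whole second after the job is handed in: The rack lies flat on the bench in the fence's corner, within 4 mm of touching both the back bar and the end stop and within 0.04 rad of square; the clamp's jaw is within 4 mm of its other end; rack and clamp are at rest (x of rack in the frame of fence between -0.036 and -0.028 m and y of rack in the frame of fence between -0.052 and -0.044 m and angle between the y axis of rack and the y axis of fence, either way round below 0.04 rad and angle between rack's own z axis and vertical below 0.05 rad and height (world z) of rack below 0.004 m and y of clamp_face in the frame of rack above -0.052 m and linear speed of rack below 0.01 m/s and velocity of joint clamp between -0.01 and 0.01 m/s).
It fails at once if the rack is lifted more than 8 mm off the bench (height (world z) of rack above 0.008 m).
It fails at once if the rack is tipped more than 0.2 rad (angle between rack's own z axis and vertical above 0.2 rad).
It fails at once if a bystander is moved more than 20 mm (distance of any of bottle, beaker, amber, jar, tipbox, vial, dish from where it was at the start of the episode above 0.02 m).
It fails at once if a bystander is tipped over (angle between any of bottle, beaker, amber, jar, tipbox, vial, dish's own z axis and vertical above 0.35 rad).
It also fails if it takes over 51 s, if anything falls off the work surface, if the arm or the gripper's body presses on something with over 40 N, if the wrist force passes 120 N, or if a joint passes its speed limit or range.

## Working session

There is one attempt and no reset: what is moved stays moved. The work goes in short steps, Python scripts to look and compute and a tool call to move; the robot and the scene stay as the last step left them, time stands still between calls to the robot, and variables do not carry over. Pictures are saved under pics/ and viewed, at most 10 in all, crops included, and the job is handed in when it is done.

Besides the shell and the picture viewer there is one more tool, called by a JSON object that holds its "api" and its "payload", one argument or row to a line. step_arm: Moves the arm, as the interface text tells. Its arguments: {"type":"object","properties":{"commands":{"type":"array"}},"required":["commands"]}

```bash
mkdir -p pics && cat > h.py <<'E'
import numpy as np, cv2
from scipy.spatial.transform import Rotation as R
from bench import robot, eyes, models
def snap(n,f=None):
    p=eyes.snapshot(n)
    if f: cv2.imwrite('pics/'+f,p['color'][:,:,::-1])
    return p
def ray(p,xy,z):
    K=np.array(p['camera_matrix']);d=p.get('distortion')
    u=cv2.undistortPoints(np.array([[xy]],float),K,None if d is None else np.array(d))[0,0]
    r=np.array(p['rotation'])@np.array([u[0],-u[1],-1.]);e=np.array(p['eye'])
    return e+r*(z-e[2])/r[2]
E
python3 - <<'E'
from h import *
o=robot.get_obs();print(o)
for n in('top','scene'):
    p=snap(n,n+'0.png')
    print(n,p.keys(),p['camera_matrix'],p['eye'],p['rotation'])
    for q in 'rack fence clamp_face bottle beaker amber jar tipbox vial dish'.split():
        for d in models.tip_of(p,q)[:3]:
            print(q,round(d['confidence'],2),np.round(d['xy'],1),ray(p,d['xy'],0.02 if q=='clamp_face' else 0).round(4))
E
```

```text
{'time': 0.0, 'joint_positions': array([-1.27012332e+00,  8.79243923e-02,  1.37224335e+00,  6.01920283e-06,
        1.68357567e+00, -1.03062418e-01]), 'qvel': array([-4.36137900e-04,  2.15665256e-04,  6.52512708e-05,  3.73528911e-04,
       -1.75262125e-04,  6.95166253e-04]), 'joint_torque': array([ 2.40254240e-04, -3.40184748e+01, -3.02422321e+01,  7.18433037e-02,
        3.32354545e-02, -1.80855263e-04]), 'tool_pos': array([ 0.21605212, -0.50566244,  0.40352597]), 'ee_rot': array([-3.13945392e+00, -2.27221232e-04,  4.03735857e-01]), 'wrist_force': array([ 0.49670377, -0.67420309, -0.57906492]), 'wrist_torque': array([ 0.00498753,  0.04440775, -0.05280437]), 'finger_force': 0.0, 'width': 0.09391827273964297}
top dict_keys(['color', 'camera_matrix', 'eye', 'rotation', 'shot']) [[475.88782724   0.         317.76437189]
 [  0.         475.88782724 197.7870885 ]
 [  0.           0.           1.        ]] [0.46443345 0.05287426 1.20678913] [ 0.05580843 -0.0063955  -1.5864797 ]Traceback (most recent call last):
  File "<stdin>", line 8, in <module>
  File "h.py", line 12, in ray
    return e+r*(z-e[2])/r[2]
                        ~^^^
IndexError: invalid index to scalar variable.
```

```bash
sed -i "s/np.array(p\['rotation'\])@/R.from_euler('xyz',p['rotation']).as_matrix()@/" h.py
python3 - <<'E'
from h import *
for n in('top','scene'):
    p=snap(n,n+'0.png')
    print(n,p['eye'],p['rotation'])
    for q in 'rack fence clamp_face bottle beaker amber jar tipbox vial dish'.split():
        for d in models.tip_of(p,q)[:3]:
            print(q,round(d['confidence'],2),np.round(d['xy'],1),ray(p,d['xy'],0.02 if q=='clamp_face' else 0).round(4))
E
```

```text
top [0.46443345 0.05287426 1.20678913] [ 0.05580843 -0.0063955  -1.5864797 ]
rack 0.74 [335.4 269. ] [0.3514 0.0025 0.    ]
rack 0.69 [329.1 201.9] [0.5208 0.0155 0.    ]
rack 0.56 [278.3 287.3] [0.3081 0.1468 0.    ]
fence 0.59 [291.1 146. ] [0.6652 0.1101 0.    ]
fence 0.19 [227.7 225. ] [0.4663 0.2729 0.    ]
clamp_face 0.9 [406.3 163.3] [ 0.6139 -0.1794  0.02  ]
clamp_face 0.55 [278.8 223.1] [0.469  0.1422 0.02  ]
bottle 0.98 [232.4 152.9] [0.6497 0.26   0.    ]
beaker 0.86 [324.9 117.8] [0.7368 0.0226 0.    ]
beaker 0.61 [226.6 226.9] [0.4615 0.2757 0.    ]
amber 0.55 [257.2 124.9] [ 0.7209  0.1962 -0.    ]
jar 0.54 [261.  182.9] [0.5718 0.1878 0.    ]
jar 0.16 [229.9 223.3] [0.4705 0.2673 0.    ]
tipbox 0.92 [425.7 230.6] [ 0.4443 -0.2281  0.    ]
vial 0.5 [278.2 224.6] [0.4653 0.1453 0.    ]
dish 0.63 [231.5 225.1] [0.4659 0.2633 0.    ]
dish 0.26 [422.9 232.1] [ 0.4406 -0.2208  0.    ]
scene [ 1.07267365 -0.02299629  0.52636828] [0.84140965 0.01519389 1.45386061]
rack 0.87 [370.9 130.2] [0.3135 0.1524 0.    ]
rack 0.68 [319.7 196.8] [0.519  0.0141 0.    ]
rack 0.64 [307.  148.5] [0.3634 0.0016 0.    ]
fence 0.86 [387.2 248.6] [0.6578 0.1129 0.    ]
clamp_face 0.79 [213.4 234.7] [ 0.6076 -0.1715  0.02  ]
bottle 0.73 [382.6 173.1] [0.4668 0.1465 0.    ]
bottle 0.6 [478.3 239.1] [0.6576 0.2694 0.    ]
beaker 0.64 [337.7 301.3] [0.7456 0.0186 0.    ]
amber 0.61 [445.9 272.5] [0.7163 0.1932 0.    ]
jar 0.2 [341.6 302.1] [0.7476 0.0242 0.    ]
tipbox 0.61 [197.  182.1] [ 0.4445 -0.2233  0.    ]
vial 0.78 [379.4 174.3] [0.4696 0.1394 0.    ]
vial 0.41 [318.7 197.7] [0.5212 0.012  0.    ]
dish 0.87 [435.6 169.2] [0.4692 0.2555 0.    ]
```

View pics/top0.png

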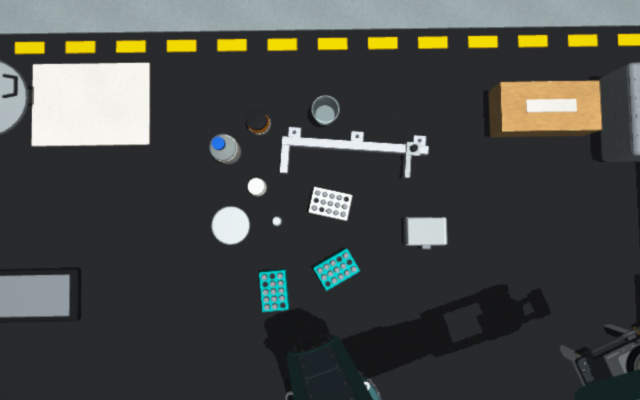

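View pics/scene0.png

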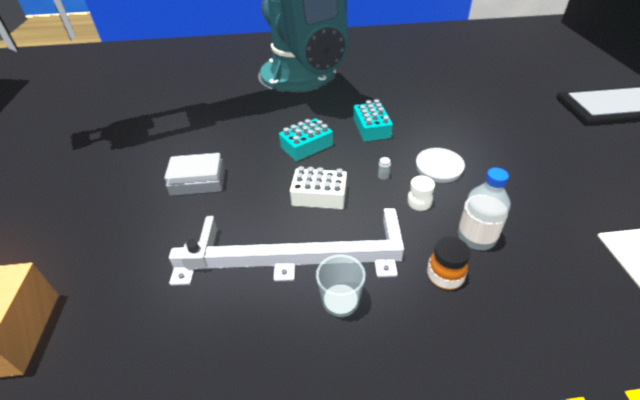

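```bash
cat > fit.py <<'E'
from h import *
from scipy.optimize import minimize
S=4
def proj(p,P):
    Rm=R.from_euler('xyz',p['rotation']).as_matrix();c=(P-np.array(p['eye']))@Rm
    K=np.array(p['camera_matrix']);return np.c_[K[0,0]*c[:,0]/-c[:,2]+K[0,2],K[1,1]*-c[:,1]/-c[:,2]+K[1,2]]
def render(p,boxes,pose):
    im=np.zeros((400*S,640*S),np.uint8);c,s=np.cos(pose[2]),np.sin(pose[2])
    for b in boxes:
        P=np.array([[x,y,z] for x in b[0:2] for y in b[2:4] for z in b[4:6]])/1000.
        W=np.c_[c*P[:,0]-s*P[:,1]+pose[0],s*P[:,0]+c*P[:,1]+pose[1],P[:,2]]
        cv2.fillConvexPoly(im,cv2.convexHull(np.round((proj(p,W)+.5)*S-.5).astype(np.int32)),1)
    return cv2.resize(im.astype(np.float32),(640,400),interpolation=cv2.INTER_AREA)
def fit(views,boxes,x0,step):
    def cost(v):
        t=0
        for p,m in views:
            r=render(p,boxes(v),v[:3]);t+=1-np.minimum(r,m).sum()/np.maximum(r,m).sum()
        return t
    x0=np.array(x0,float)
    for _ in range(3):
        o=minimize(cost,x0,method='Nelder-Mead',options=dict(initial_simplex=np.vstack([x0]+[x0+np.eye(len(x0))[i]*step[i] for i in range(len(x0))]),xatol=1e-5,fatol=1e-5,maxiter=400));x0=o.x
    return o
FB=lambda v:[(0,20,-347,18,0,30),(-70,0,0,18,0,30),(-62,0,-312+v[3]*1000,-300+v[3]*1000,3,36),(0,20,-334+v[3]*1000,-300+v[3]*1000,0,37)]
RB=lambda v:[(-32,32,-48,48,0,38),(-27,27,-43,43,38,50)]
def get(p,q,near):
    ms=models.masks_of(p,q);ms=[m for m in ms if np.linalg.norm(ray(p,m['xy'],.02)[:2]-near)<.1]
    return ms[0]['mask'].astype(np.float32) if ms else None
E
python3 - <<'E'
from fit import *
V={'rack':[],'fence':[]};vis=[]
for n in('top','scene'):
    p=snap(n);c=p['color'][:,:,::-1].copy()
    for q,near in(('rack',(.52,.014)),('fence',(.64,-.02))):
        m=get(p,q,near)
        if q=='fence':
            for m2 in (get(p,'clamp_face',(.62,-.18)),):
                if m is not None and m2 is not None: m=np.maximum(m,m2)
        if m is None: print('none',n,q);continue
        V[q].append((p,m));c[m>0]=c[m>0]//2+np.array([0,0,100],np.uint8)
    vis.append(c)
rs={}
for vs in (V['rack'][:1],V['rack'][1:],V['rack']):
    o=fit(vs,RB,[.52,.014,-.1],[.01,.01,.2]);print('rack',o.x.round(4),o.fun)
for vs in (V['fence'][:1],V['fence'][1:],V['fence']):
    o2=fit(vs,FB,[.66,.11,-.06,.01],[.01,.01,.1,.01]);print('fence',o2.x.round(4),o2.fun)
for c,(p,_) in zip(vis,V['rack']):
    for b,x in((RB,o.x),(FB,o2.x)):
        cs,_=cv2.findContours((render(p,b(x),x[:3])>.5).astype(np.uint8),cv2.RETR_LIST,cv2.CHAIN_APPROX_NONE);cv2.drawContours(c,cs,-1,(0,255,0),1)
out=np.vstack([cv2.resize(vis[0][100:240,200:460],None,fx=3,fy=2.1),cv2.resize(vis[1][120:290,150:450],(780,294))])
cv2.imwrite('pics/fit.png',out)
E
```

```text
rack [ 0.5156  0.0157 -0.2225] 0.062267303466796875
rack [ 0.5171  0.0138 -0.219 ] 0.08917504549026489
rack [ 0.516   0.015  -0.2165] 0.15716850757598877
fence [ 0.6667  0.1144 -0.0836  0.0089] 0.22898465394973755
fence [ 0.6639  0.1149 -0.08    0.0078] 0.20778673887252808
fence [ 0.6648  0.1147 -0.0798  0.0087] 0.4468151926994324
```

View pics/fit.png

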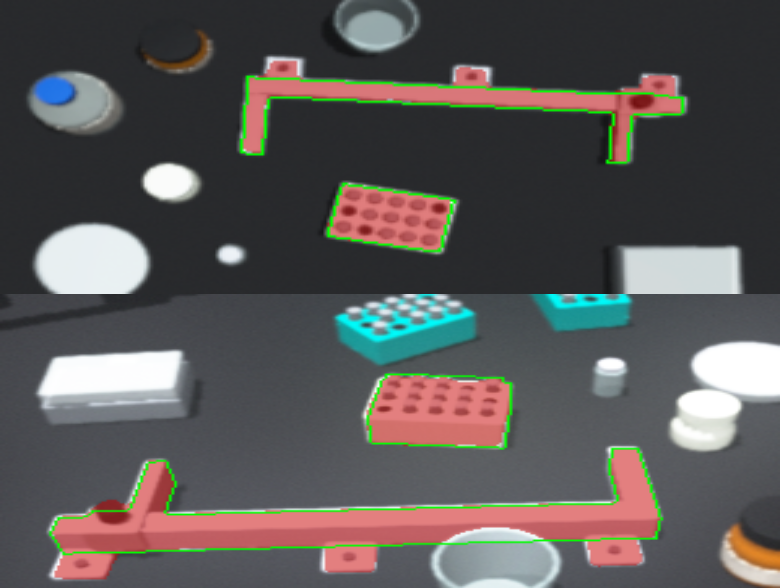

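The fits lie on the outlines. In the top view the rack is at (330,203) and the fence corner at (288,147). In world coordinates, the fence origin is (0.665, 0.115) with yaw -0.08, and the rack is at (0.516, 0.015) with yaw -0.217. I'll go behind the rack with the tool squared to the fence.

{"api": "step_arm", "payload": {
  "commands": [
    [[0, 0, 0, 0, 0, 0.161, 60], [0, 0, 0, 0, 0, 0.161, 60], [0, 0, 0, 0, 0, 0.162, 60], [15.3, -45.3, 0, 0, 0, 0, 60], [15.3, -45.3, 0, 0, 0, 0, 60], [15.3, -45.3, 0, 0, 0, 0, 60], [15.3, -45.3, 0, 0, 0, 0, 60], [15.3, -45.3, 0, 0, 0, 0, 60], [15.3, -45.3, 0, 0, 0, 0, 60], [15.3, -45.3, 0, 0, 0, 0, 60], [15.3, -45.3, 0, 0, 0, 0, 60], [15.3, -45.3, 0, 0, 0, 0, 60], [15.3, -45.3, 0, 0, 0, 0, 60], [15.3, -45.3, 0, 0, 0, 0, 60], [15.3, -45.3, 0, 0, 0, 0, 60], [0, 0, 0, 0, 0, 0, 60]]
  ]
}}

```text
time: 3.6
tool_pos: [0.4431, 0.0237, 0.4045]
ee_rot: [-3.141, 0.0, -0.075]
wrist_force: [-0.4, 0.1, 0.1]
width: 0.0601
finger_force: 0.0
```

{"api": "step_arm", "payload": {
  "commands": [
    [[0, 3, 50, 0, 0, 0, 60], [0, 0, 50, 0, 0, 0, 60], [0, 0, 50, 0, 0, 0.005, 60], [0, 0, 30, 0, 0, 0, 60], [0, 0, 14, 0, 0, 0, 60], [15, 0, 0, 0, 0, 0, 60], [6, 0, 0, 0, 0, 0, 60], [6, 0, 0, 0, 0, 0, 60], [6, 0, 0, 0, 0, 0, 60], [6, 0, 0, 0, 0, 0, 60], [6, 0, 0, 0, 0, 0, 60], [6, 0, 0, 0, 0, 0, 60], [6, 0, 0, 0, 0, 0, 60], [6, 0, 0, 0, 0, 0, 60], [6, 0, 0, 0, 0, 0, 60], [6, 0, 0, 0, 0, 0, 60], [6, 0, 0, 0, 0, 0, 60], [6, 0, 0, 0, 0, 0, 60], [6, 0, 0, 0, 0, 0, 60]]
  ]
}}

```text
time: 5.98
tool_pos: [0.5355, 0.0104, 0.2107]
ee_rot: [3.142, -0.0, -0.085]
wrist_force: [-4.5, 1.7, 3.5]
width: 0.0602
finger_force: 2.4
```

```bash
cat > look.py <<'E'
from fit import *
import sys
def look(F,rg,names=('top','scene')):
    V=[]
    for n in names:
        p=snap(n);m=get(p,'rack',rg[:2])
        if m is None: print('no rack',n);continue
        V.append((p,m));o=fit([(p,m)],RB,rg,[.01,.01,.1])
        c,s=np.cos(F[2]),np.sin(F[2]);d=o.x[:2]-F[:2]
        print(n,'rack in fence',round(c*d[0]+s*d[1],4),round(-s*d[0]+c*d[1],4),round(o.x[2]-F[2],4),'fun',round(o.fun,3),'px',m.sum())
if __name__=='__main__': look(np.array([.6648,.1147,-.080]),[float(a) for a in sys.argv[1:4]])
E
python3 look.py .6 .01 -.08
```

```text
no rack top
scene rack in fence -0.0755 -0.1085 -0.0342 fun 0.059 px 2403.0
```

{"api": "step_arm", "payload": {
  "commands": [
    [[6, 0, 0, 0, 0, 0, 60], [6, 0, 0, 0, 0, 0, 60], [6, 0, 0, 0, 0, 0, 60], [6, 0, 0, 0, 0, 0, 60], [6, 0, 0, 0, 0, 0, 60], [6, 0, 0, 0, 0, 0, 60], [5, 0, 0, 0, 0, 0, 60], [2, 0, 0, 0, 0, 0, 60], [0, 0, 0, 0, 0, 0, 60]]
  ]
}}

```text
time: 7.3
tool_pos: [0.5782, 0.0068, 0.2106]
ee_rot: [3.142, -0.001, -0.085]
wrist_force: [-1.6, 1.3, 0.2]
width: 0.0601
finger_force: 0.4
```

{"api": "step_arm", "payload": {
  "commands": [
    [[2, 0, 0, 0, 0, 0, 60], [2, 0, 0, 0, 0, 0, 60], [0, 0, 0, 0, 0, 0, 60]]
  ]
}}

```text
time: 7.68
tool_pos: [0.5813, 0.0065, 0.2106]
ee_rot: [3.141, 0.003, -0.085]
wrist_force: [-5.2, -0.7, 2.3]
width: 0.0601
finger_force: 2.6
```

{"api": "step_arm", "payload": {
  "commands": [
    [[2, 0, 0, 0, 0, 0, 60], [2, 0, 0, 0, 0, 0, 60], [0, 0, 0, 0, 0, 0, 60]]
  ]
}}

```text
time: 8.05
tool_pos: [0.5831, 0.0063, 0.2107]
ee_rot: [3.141, 0.012, -0.084]
wrist_force: [-15.6, -1.3, 8.8]
width: 0.06
finger_force: 7.8
```

{"api": "step_arm", "payload": {
  "commands": [
    [[-10, 0, 0, 0, 0, 0, 60], [-12, 0, 0, 0, 0, 0, 60], [0, 0, -40, 0, 0, 0, 60], [0, 0, -40, 0, 0, 0.004, 0], [11, 43, 0, 0, 0, 0, 0], [11, 43, 0, 0, 0, 0, 0], [11, 43, 0, 0, 0, 0, 0], [11, 43, 0, 0, 0, 0, 0], [11, 44, 0, 0, 0, 0, 0], [0, 0, 0, 0, 0, 0, 0]]
  ]
}}

```text
time: 9.3
tool_pos: [0.5994, -0.2151, 0.2906]
ee_rot: [3.14, -0.001, -0.093]
wrist_force: [-0.4, 0.6, 0.1]
width: 0.0005
finger_force: 0.0
```

```bash
python3 look.py .63 .01 -.08; python3 - <<'E'
from fit import *
p=snap('top','top1.png');cv2.imwrite('pics/top1c.png',cv2.resize(p['color'][100:240,200:460,::-1],None,fx=3,fy=3))
o=robot.get_obs();print(o['tool_pos'],o['ee_rot'],o['width'])
E
```

```text
top rack in fence -0.0315 -0.1079 0.0154 fun 0.046 px 1085.0
scene rack in fence -0.054 -0.1091 -0.016 fun 0.279 px 1950.0
[ 0.59949537 -0.21080937  0.29084173] [-3.14142054e+00 -3.46268216e-04 -8.77752189e-02] 0.0007103989715824345
```

View pics/top1c.png

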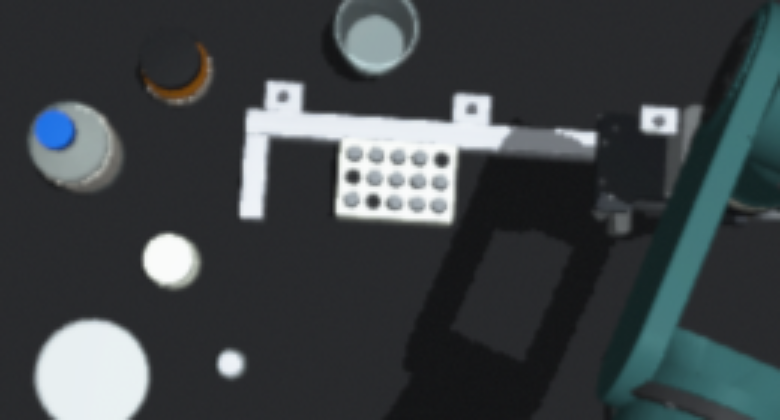

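{"api": "step_arm", "payload": {
  "commands": [
    [[0, 2, 35, 0, 0, 0, 0], [0, 0, 28, 0, 0, 0, 0], [0, 0, 14, 0, 0, 0, 0], [0, 0, 0, 0, 0, 0, 0]]
  ]
}}

```text
time: 10.05
tool_pos: [0.5991, -0.2132, 0.2127]
ee_rot: [-3.141, 0.002, -0.088]
wrist_force: [0.0, 0.5, 0.2]
width: 0.0003
finger_force: 0.0
```

{"api": "step_arm", "payload": {
  "commands": [
    [[0, -10, 0, 0, 0, 0, 0], [0, -6, 0, 0, 0, 0, 0], [0, -6, 0, 0, 0, 0, 0], [0, -8, 0, 0, 0, 0, 0], [0, -8, 0, 0, 0, 0, 0], [0, -8, 0, 0, 0, 0, 0]]
  ]
}}

```text
time: 10.8
tool_pos: [0.6036, -0.1678, 0.2139]
ee_rot: [3.141, -0.001, -0.089]
wrist_force: [1.0, -2.5, 1.0]
width: 0.0002
finger_force: 1.2
```

{"api": "step_arm", "payload": {
  "commands": [
    [[0, -8, 0, 0, 0, 0, 0], [0, -8, 0, 0, 0, 0, 0], [0, -8, 0, 0, 0, 0, 0], [0, -8, 0, 0, 0, 0, 0], [0, -8, 0, 0, 0, 0, 0], [0, -8, 0, 0, 0, 0, 0], [0, -8, 0, 0, 0, 0, 0], [0, -8, 0, 0, 0, 0, 0], [0, -8, 0, 0, 0, 0, 0], [0, -8, 0, 0, 0, 0, 0], [0, -8, 0, 0, 0, 0, 0], [0, -5, 0, 0, 0, 0, 0], [0, -5, 0, 0, 0, 0, 0], [0, -5, 0, 0, 0, 0, 0], [0, -5, 0, 0, 0, 0, 0], [0, -5, 0, 0, 0, 0, 0]]
  ]
}}

```text
time: 12.8
tool_pos: [0.6133, -0.056, 0.2134]
ee_rot: [3.14, 0.001, -0.089]
wrist_force: [-2.0, -4.7, 1.2]
width: 0.0007
finger_force: 2.3
```

```bash
python3 look.py .63 .02 -.08
```

```text
top rack in fence -0.0328 -0.0856 -0.1912 fun 0.616 px 411.0
no rack scene
```

{"api": "step_arm", "payload": {
  "commands": [
    [[0, -5, 0, 0, 0, 0, 0], [0, -5, 0, 0, 0, 0, 0], [0, -5, 0, 0, 0, 0, 0], [0, -5, 0, 0, 0, 0, 0], [0, -5, 0, 0, 0, 0, 0], [0, -5, 0, 0, 0, 0, 0], [0, -5, 0, 0, 0, 0, 0], [0, -5, 0, 0, 0, 0, 0], [0, -4, 0, 0, 0, 0, 0], [0, 0, 0, 0, 0, 0, 0]]
  ]
}}

```text
time: 14.25
tool_pos: [0.6172, -0.0117, 0.2134]
ee_rot: [3.142, 0.001, -0.089]
wrist_force: [-2.8, -2.8, -0.8]
width: 0.0006
finger_force: 1.5
```

{"api": "step_arm", "payload": {
  "commands": [
    [[0, -2, 0, 0, 0, 0, 0], [0, -2, 0, 0, 0, 0, 0], [0, -2, 0, 0, 0, 0, 0], [0, 0, 0, 0, 0, 0, 0]]
  ]
}}

```text
time: 14.75
tool_pos: [0.6177, -0.006, 0.2134]
ee_rot: [3.141, 0.001, -0.089]
wrist_force: [-3.1, -4.2, -0.3]
width: 0.0003
finger_force: 1.9
```

{"api": "step_arm", "payload": {
  "commands": [
    [[0, -2, 0, 0, 0, 0, 0], [0, -2, 0, 0, 0, 0, 0], [0, 0, 0, 0, 0, 0, 0]]
  ]
}}

```text
time: 15.12
tool_pos: [0.618, -0.0026, 0.2134]
ee_rot: [3.14, 0.001, -0.089]
wrist_force: [-4.0, -5.6, -0.0]
width: 0.0005
finger_force: 2.9
```

{"api": "step_arm", "payload": {
  "commands": [
    [[0, -2, 0, 0, 0, 0, 0], [0, -2, 0, 0, 0, 0, 0], [0, 0, 0, 0, 0, 0, 0]]
  ]
}}

```text
time: 15.5
tool_pos: [0.6182, -0.0012, 0.2135]
ee_rot: [3.133, 0.002, -0.09]
wrist_force: [-5.7, -14.7, 0.5]
width: 0.0006
finger_force: 7.0
```

{"api": "step_arm", "payload": {
  "commands": [
    [[0, 10, 0, 0, 0, 0, 0], [0, 10, 0, 0, 0, 0, 0], [0, 0, -40, 0, 0, 0, 0], [0, 0, -50, 0, 0, 0, 40], [-50, 0, 0, 0, 0, 0, 40], [-60, 0, 0, 0, 0, 0, 40], [-60, 0, 0, 0, 0, 0, 40], [-40, 0, 0, 0, 0, 0, 40], [0, 0, 0, 0, 0, 0, 40]]
  ]
}}

```text
time: 16.62
tool_pos: [0.4059, 0.0015, 0.304]
ee_rot: [-3.14, -0.002, -0.089]
wrist_force: [0.5, 0.2, 0.1]
width: 0.0403
finger_force: 0.0
```

```bash
python3 look.py .63 .07 -.08; python3 - <<'E'
from fit import *
p=snap('top');s=snap('scene')
for a in(p,s):
    m=get(a,'fence',(.64,-.02));m2=get(a,'clamp_face',(.63,0.01))
    print(m is not None,m2 is not None)
    if m is not None:
        if m2 is not None: m=np.maximum(m,m2)
        r=render(a,RB(0),[.6250,.0695,-.08]); print('fence',fit([(a,m)],FB,[.6648,.1147,-.08,.2],[.004,.004,.02,.01]).x.round(4))
    for d in models.tip_of(a,'clamp_face')[:1]: print(d,ray(a,d['xy'],.02))
cv2.imwrite('pics/c2.png',np.hstack([cv2.resize(p['color'][120:220,240:400,::-1],(400,250)),cv2.resize(s['color'][180:280,250:410,::-1],(400,250))]))
E
```

```text
top rack in fence -0.0315 -0.0466 0.0047 fun 0.05 px 1055.0
scene rack in fence -0.0555 -0.0484 0.0041 fun 0.262 px 2003.0
True True
fence [ 0.6673  0.1156 -0.0887  0.2028]
{'xy': [326.8, 158.7], 'confidence': 0.68} [0.62849572 0.02003077 0.02      ]
False True
{'xy': [330.9, 230.3], 'confidence': 0.58} [0.62330915 0.02333495 0.02      ]
```

View pics/c2.png

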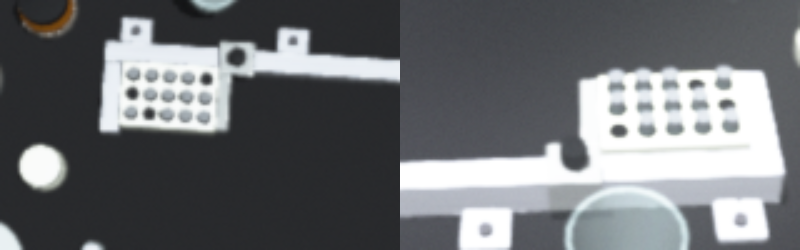

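The rack is square in the corner with the jaw against its other end: rack at crop left (168,95), jaw at (222,100). I'll give one gentle nudge towards the bar and one on the jaw to make sure of it.

{"api": "step_arm", "payload": {
  "commands": [
    [[43, -30, 0, 0, 0, -0.004, 40], [43, -30, 0, 0, 0, 0, 40], [43, -28, 0, 0, 0, 0, 40], [0, 0, 40, 0, 0, 0, 40], [0, 0, 35, 0, 0, 0, 40], [0, 0, 16, 0, 0, 0, 40], [15, 0, 0, 0, 0, 0, 40], [15, 0, 0, 0, 0, 0, 40], [8, 0, 0, 0, 0, 0, 40], [4, 0, 0, 0, 0, 0, 40], [2, 0, 0, 0, 0, 0, 40], [0, 0, 0, 0, 0, 0, 40]]
  ]
}}

```text
time: 18.73
tool_pos: [0.5869, 0.0738, 0.2129]
ee_rot: [3.141, 0.003, -0.085]
wrist_force: [-4.7, 0.3, 3.6]
width: 0.0402
finger_force: 2.5
```

{"api": "step_arm", "payload": {
  "commands": [
    [[2, 0, 0, 0, 0, 0, 40], [2, 0, 0, 0, 0, 0, 40], [0, 0, 0, 0, 0, 0, 40]]
  ]
}}

```text
time: 19.1
tool_pos: [0.5887, 0.0738, 0.2129]
ee_rot: [3.141, 0.012, -0.084]
wrist_force: [-15.4, 1.0, 11.5]
width: 0.0399
finger_force: 7.6
```

{"api": "step_arm", "payload": {
  "commands": [
    [[-12, 0, 0, 0, 0, 0, 40], [-20, 0, 0, 0, 0, 0, 40], [0, 0, -40, 0, 0, 0, 40], [0, 0, -40, 0, 0, 0, 0], [0, 48, 0, 0, 0, 0, 0], [0, 50, 0, 0, 0, 0, 0], [33, 0, 0, 0, 0, 0, 0], [32, 0, 0, 0, 0, 0, 0], [0, 0, 0, 0, 0, 0, 0], [0, 0, 40, 0, 0, 0, 0], [0, 0, 40, 0, 0, 0, 0], [0, -10, 0, 0, 0, 0, 0], [0, -6, 0, 0, 0, 0, 0], [0, -4, 0, 0, 0, 0, 0], [0, -3, 0, 0, 0, 0, 0], [0, 0, 0, 0, 0, 0, 0]]
  ]
}}

```text
time: 21.1
tool_pos: [0.6184, -0.004, 0.2136]
ee_rot: [3.141, -0.002, -0.085]
wrist_force: [0.5, -0.1, -0.2]
width: 0.0002
finger_force: 0.0
```

{"api": "step_arm", "payload": {
  "commands": [
    [[0, -2, 0, 0, 0, 0, 0], [0, -2, 0, 0, 0, 0, 0], [0, 0, 0, 0, 0, 0, 0]]
  ]
}}

```text
time: 21.48
tool_pos: [0.6185, -0.0021, 0.2131]
ee_rot: [3.137, -0.0, -0.086]
wrist_force: [-1.2, -6.9, 1.6]
width: 0.0007
finger_force: 3.2
```

{"api": "step_arm", "payload": {
  "commands": [
    [[0, -2, 0, 0, 0, 0, 0], [0, 0, 0, 0, 0, 0, 0], [0, 10, 0, 0, 0, 0, 0], [0, 15, 0, 0, 0, 0, 0], [0, 0, -40, 0, 0, 0, 0], [0, 0, -50, 0, 0, 0, 0], [-60, 0, 0, 0, 0, 0, 0], [-60, 0, 0, 0, 0, 0, 0], [-60, 0, 0, 0, 0, 0, 0], [-30, 0, 0, 0, 0, 0, 0], [0, 0, 0, 0, 0, 0, 0]]
  ]
}}

```text
time: 22.85
tool_pos: [0.4058, -0.0052, 0.3027]
ee_rot: [-3.141, -0.001, -0.085]
wrist_force: [0.0, -0.2, 0.0]
width: 0.0004
finger_force: 0.0
```

```bash
python3 look.py .63 .07 -.085; python3 - <<'E'
from fit import *
p=snap('top');cv2.imwrite('pics/c3.png',cv2.resize(p['color'][100:250,200:460,::-1],None,fx=3,fy=3))
E
```

```text
top rack in fence -0.0328 -0.046 0.0188 fun 0.12 px 944.0
scene rack in fence -0.0525 -0.0479 -0.0243 fun 0.282 px 1924.0
```

View pics/c3.png

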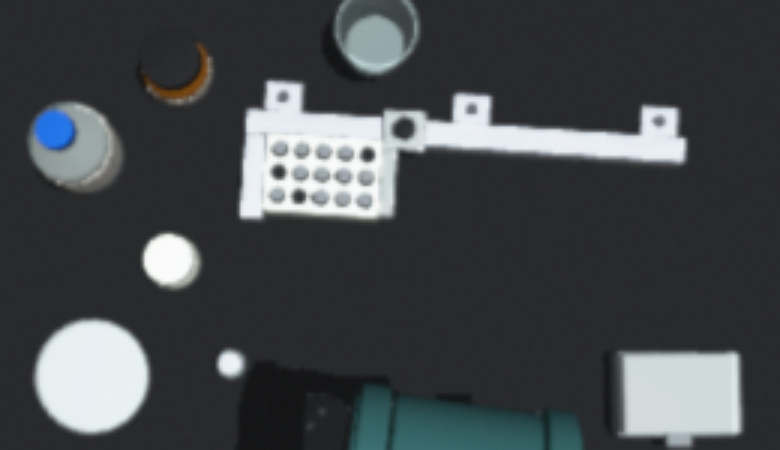

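The rack (crop 322,175) sits square in the corner, with the jaw (387,180) against its other end. The bystanders visible in this view are where they were.

```bash
python3 -c "
from bench import robot
print(robot.close_job())"
```

```text
the job is handed in; nothing more can be done
None
```

I handed the job in: the rack is pushed flush into the fence corner and the clamp jaw is up against its other end, with no bystander visibly moved in the last top view; the hand-in gave no verdict.

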